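# Line up pipe fittings by height on the slat

### The job

Line up the four fittings on the plywood slat in order of height, each standing upright and centred on its own white circle: the shortest on the circle next to the raised end stop, the tallest farthest from it. The four are the black rubber grommet, the brass hex bushing, the white pipe sleeve and the orange coupling, which is keyed into the notched block and comes out only straight up. Leave all four standing still and let go.

Things in the scene. Friction and masses are not known exactly. Their poses are not given: they have to be found in the camera images.
- grommet_c (a point): Black rubber grommet, a short thick ring standing on its flat face on the bench: 34 mm outer diameter (two thin ribs 34.6 mm), 16 mm hole, 18 mm high: the shortest of the four fittings. This point is its centre, half-way up (9 mm above its underside); z up.
- bushing_c (a point): Yellow brass hex bushing standing on its hexagon (38 mm across flats, 44 mm across corners, 18 mm high), a round threaded stub 31 mm in diameter above; 32 mm high in all, second shortest. Point: on its axis, half-way up (16 mm above its underside); z up. Flats face its +x and -x, the others at 60 degree steps.
- sleeve_c (a point): Plain white plastic pipe sleeve standing upright on the bench: 44 mm outer diameter, 36 mm bore, 46 mm high: third in height. This point is its centre, half-way up (23 mm above its underside); z up.
- coupling_c (a point): Orange plastic coupling: upright tube, outer diameter 42 mm, 64 mm high (tallest), belt 44.4 mm wide 29-34 mm up; two foot lugs on its +x and -x sides, 12 mm wide, 22 mm high, reaching 35 mm from the axis. Point: its centre, 32 mm above its underside; z up. Starts keyed in the notched block, underside 6 mm above the bench; comes out only straight up, clear after 24 mm.
- block: Notched plywood block fixed to the bench, holding the orange coupling: base 104 mm (x) by 44 mm (y) by 6 mm; jaws on its +x and -x ends, 25 to 52 mm from the centre, tops 30 mm above the bench; each jaw has an 18 mm wide upright groove for a lug. Origin: centre of its underside, on the bench.
- stop: Raised plywood end stop fixed across one end of the slat, 80 by 14 mm, 30 mm high above the slat. It marks the end where the shortest fitting goes; it may be at either end (the other has only a small flat steel plate 3 mm thick). Origin: centre of its underside, on the slat's top, 51 mm from the nearest circle's centre.
- ring_a: White painted circle, 58 mm across, on the fixed plywood slat (80 by 370 mm, top 18 mm above the bench). Origin: its centre, on the slat's top; z up, y along the row, x across the slat. An outer circle of the row, next to ring_b. Neighbouring circles are 78 mm apart. The stop may stand at ring_a's or ring_d's end.
- ring_b: White painted circle, 58 mm across, on the fixed plywood slat (80 by 370 mm, top 18 mm above the bench). Origin: its centre, on the slat's top; z up, y along the row, x across the slat. Inner circle between ring_a and ring_c. Neighbouring circles are 78 mm apart. The stop may stand at ring_a's or ring_d's end.
- ring_c: White painted circle, 58 mm across, on the fixed plywood slat (80 by 370 mm, top 18 mm above the bench). Origin: its centre, on the slat's top; z up, y along the row, x across the slat. Inner circle between ring_b and ring_d. Neighbouring circles are 78 mm apart. The stop may stand at ring_a's or ring_d's end.
- ring_d: White painted circle, 58 mm across, on the fixed plywood slat (80 by 370 mm, top 18 mm above the bench). Origin: its centre, on the slat's top; z up, y along the row, x across the slat. The other outer circle, next to ring_c. Neighbouring circles are 78 mm apart. The stop may stand at ring_a's or ring_d's end.
Not all that is in view belongs to the job. What is shaped like the part that bears sleeve_c but pink is not meant.

How it is judged:
At the end, for the whole second after the job is handed in: Counting from the circle next to the end stop, grommet, bushing, sleeve and coupling stand in that order, each within 12 mm of its circle's centre, upright within 0.12 rad, resting on the slat's top (centre height within 4 mm), released and at rest (((horizontal distance between stop and ring_a below 0.1 m and horizontal distance between grommet_c and ring_a below 0.012 m and horizontal distance between bushing_c and ring_b below 0.012 m and horizontal distance between sleeve_c and ring_c below 0.012 m and horizontal distance between coupling_c and ring_d below 0.012 m) or (horizontal distance between stop and ring_d below 0.1 m and horizontal distance between grommet_c and ring_d below 0.012 m and horizontal distance between bushing_c and ring_c below 0.012 m and horizontal distance between sleeve_c and ring_b below 0.012 m and horizontal distance between coupling_c and ring_a below 0.012 m)) and z of grommet_c in the frame of ring_a between 0.005 and 0.013 m and angle between each of grommet_c, bushing_c, sleeve_c, coupling_c's own z axis and vertical below 0.12 rad and linear speed of each of grommet, bushing, sleeve, coupling below 0.02 m/s and angular speed of each of grommet, bushing, sleeve, coupling below 0.2 rad/s and z of bushing_c in the frame of ring_a between 0.012 and 0.02 m and z of sleeve_c in the frame of ring_a between 0.019 and 0.027 m and z of coupling_c in the frame of ring_a between 0.028 and 0.036 m); the robot touches nothing.
It also fails if it takes over 109 s, if anything falls off the work surface, if the arm or the gripper's body presses on something with over 40 N, if the wrist force passes 120 N, or if a joint passes its speed limit or range.

### The arm

A 7-joint arm with a two-finger parallel gripper is mounted at the origin on the work surface. World frame = base frame: x ahead of the robot, y to its left, z up, the work surface at z = 0. Lengths are in m, angles in rad, forces in N, time in s.
With the tool pointing down it reaches from about 0.35 to 0.9 m from the base axis. Payload 8.1 kg.
Tool frame: the origin (TCP) lies at the very end of the fingers, on their centre line; the grasp point (between the pads) lies robot.grasp_offset behind it (robot.grasp_offset is the distance from the TCP to the grasp point, in m); z points along the fingers, y is the line along which they close (so a half turn about z gives the same grasp; the last joint's range is limited). The gripper opens to 92 mm and grips with 3 to 60 N. Pads are 19 mm wide; open, the fingers measure 130 mm over their backs; the gripper's body (75 mm by 190 mm) begins 47 mm behind the grasp point.
Start: joints at [1.084, 0.434, 0.025, 1.573, -0.012, 1.134, -0.075], TCP at [0.234, -0.58, 0.227] pointing down, gripper open.
Joint ranges: [-2.62, 2.62], [-0.44, 2.09], [-1.27, 1.32], [0.08, 2.57], [-1.32, 4.46], [0.12, 2], [-2.74, 2.74]. Speed limits (rad/s): [2.22, 2.22, 3.01, 3.01, 3.14, 3.14, 3.14].

### API

Orientations are given as a unit quaternion [x, y, z, w].
In Python, from cell import robot, get_image, order gives the robot as it stands.
- The arm moves only by the tool drive_tool, never from a script. Its argument "plan" is one flat list of numbers, 5 for each row, row after row: the finger opening in mm, from 0 to 91.8, then the shift along the tool's x, y, z in mm, then the turn about the tool's z in units of 5 degrees (1.0 is 5 degrees). A call has 1 to 12 rows; each row shifts and turns the commanded pose from where the row before left it, along the tool's axes as they then stand; what a row does not reach is not made up. A row lasts 1/12 s, in which the tool goes at most 41.7 mm and 7.16 degrees, less where a joint would pass 70% of its speed; a pose out of reach is approached as far as the arm can. A call with a gripper value outside its range is refused whole. The fingers move at their own pace and stop on an object; the grip force is fixed at half the most. Time passes only in rows, so rows that do not move let the fingers close. It gives the time, the measured TCP pose, the force, the opening and the grip force at its end, in the units of the state.
- robot.get_obs(): the state, without advancing time (a new reading comes with each control period).
- get_image(name): name is "side" or "top"; returns a dict with "frame" (384x512x3 uint8, red, green, blue), "vertical_fov" (degrees; the focal length in pixels is half the picture's height over the tangent of half this angle, whatever the lens; pixels are square), "cx", "cy" (the principal point, pixels), "rvec" (rotation vector, rad) and "tvec" (3), from world to camera coordinates, as OpenCV has them. Camera axes: x right, y down, z forward; pixel columns grow to the right and rows downward; lengths in m; the calibration is good to about 2 mm. A picture is of the moment at which its call begins. There is no depth.
- order.close_job(): hands the job in; it is judged then, once.
The state is a dict: "clock": time; "q": joint angles; "dq": joint speeds; "effort": joint torques, N m; "tcp_pos": TCP position; "ee_rot": TCP orientation; "contact_force": force on the tool from outside, world axes, zero at the start; "moment": the same for the moment, N m; "width": finger opening in m; "grip_force": force on a finger pad.
Only numpy, scipy, OpenCV 4.12 (cv2) and the standard library are available. Lean on these libraries where they do the work, as an engineer would, in place of code of your own. Each camera call takes 0.05 s, during which the arm holds its last target. There are 200 camera calls.

## Working session

There is one attempt and no reset: what is moved stays moved. The work goes in short steps, Python scripts to look and compute and a tool call to move; the robot and the scene stay as the last step left them, time stands still between calls to the robot, and variables do not carry over. Pictures are saved under pics/ and viewed, at most 14 in all, crops included, and the job is handed in when it is done.

Besides the shell and the picture viewer there is one more tool, called after ">>>" as a command line: name --argument value ..., lists and objects as JSON in quotes. drive_tool: Moves the arm, as the interface text tells. Its arguments: {"type":"object","properties":{"plan":{"type":"array"}},"required":["plan"]}

```bash
mkdir -p pics; ls; python3 - <<'E'
from cell import robot,get_image
import cv2,numpy as np
print(robot.get_obs(), robot.grasp_offset)
for n in("side","top"):
    d=get_image(n); cv2.imwrite(f"pics/{n}0.png",cv2.resize(d["frame"][:,:,::-1],(800,600),interpolation=cv2.INTER_CUBIC))
    print(n,d["vertical_fov"],d["cx"],d["cy"],d["rvec"],d["tvec"])
    R=cv2.Rodrigues(np.array(d["rvec"]))[0]; print(-R.T@np.array(d["tvec"]))
E
```

```text
pics
{'clock': 0.0, 'q': array([ 1.08440837,  0.43521649,  0.02494474,  1.57410679, -0.01158393,
        1.1339982 , -0.07510949]), 'dq': array([-0.00056821, -0.00120265,  0.0003012 , -0.00045913,  0.0001952 ,
       -0.00121947, -0.00145815]), 'effort': array([-6.45871478e-04, -6.67850733e+01,  9.84454639e-01, -3.14464331e+01,
       -6.06876751e-02,  4.26101417e-02,  1.66374571e-04]), 'tcp_pos': array([ 0.23378457, -0.57906984,  0.22594494]), 'ee_rot': array([ 9.81648951e-01,  1.90695330e-01, -2.22188096e-04, -7.60300412e-04]), 'contact_force': array([0.04699101, 0.54804758, 0.46019004]), 'moment': array([-0.01211401, -0.02613363, -0.01153131]), 'grip_force': 0.0, 'width': 0.0915818459803638} 0.0188
side 43.1987337681825 256.6743298500881 191.35665342492004 [ 0.64268869 -2.45439034  1.3774973 ] [0.45376664 0.20352884 0.73536434]
[0.13504761 0.67677298 0.5584168 ]
top 48.26086706514121 252.44068832511826 196.18596375421927 [ 2.17888433 -2.14324059  0.0694902 ] [-0.0024154   0.53566761  1.03658383]
[ 0.43852004 -0.02365141  1.08101455]
```

View pics/top0.png

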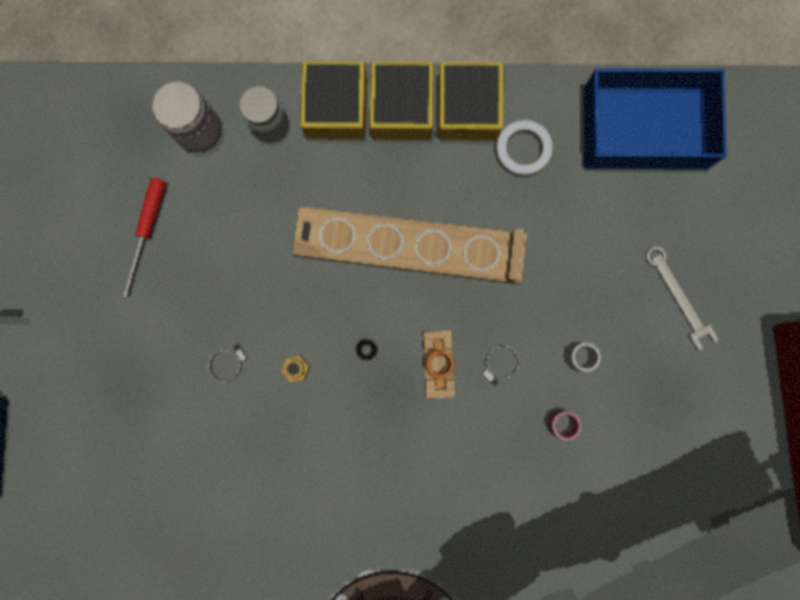

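View pics/side0.png

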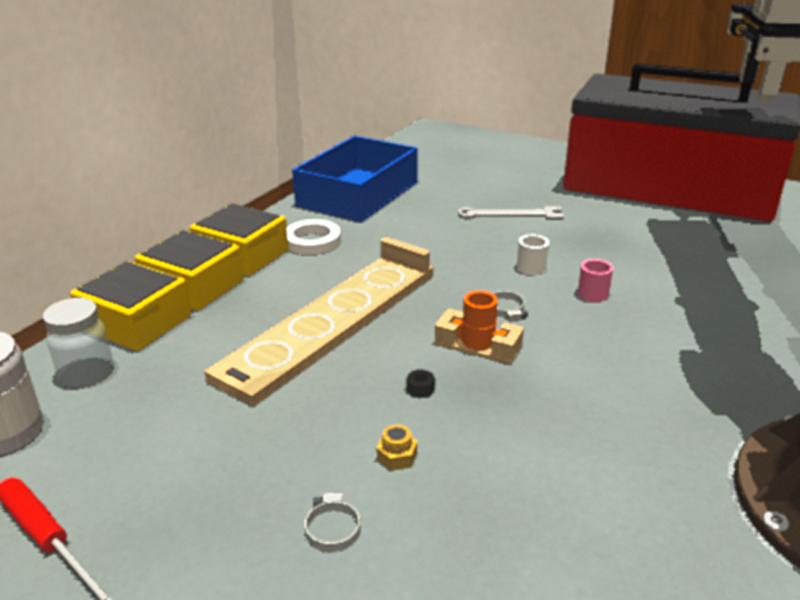

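The top view (800 px scale) shows the grommet at (367,349), bushing at (295,369), coupling in its block at (438,364) and the slat, with the stop at its right end (517,255) and the flat plate at its left (306,231).

There are three white or sleeve-like candidates: a white tube at (586,357), a pink tube at (566,425) and a wide flat white ring at (525,147). The white tube matches the description (44 mm, white). The pink one is explicitly excluded, and the ring is too wide and low. I'll measure and confirm this in a crop.

```bash
cat > h.py <<'E'
import cv2,numpy as np
from cell import robot,get_image
from scipy.optimize import least_squares
def cam(n):
    d=get_image(n); f=d["frame"].shape[0]/2/np.tan(np.radians(d["vertical_fov"])/2)
    d["K"]=np.array([[f,0,d["cx"]],[0,f,d["cy"]],[0,0,1.]]); d["rvec"]=np.array(d["rvec"],float); d["tvec"]=np.array(d["tvec"],float)
    return d
def proj(d,P): return cv2.projectPoints(np.array(P,float).reshape(-1,3),d["rvec"],d["tvec"],d["K"],None)[0].reshape(-1,2)
def ray(d,px,z):
    R=cv2.Rodrigues(d["rvec"])[0]; c=-R.T@d["tvec"]
    r=R.T@np.linalg.inv(d["K"])@np.array([px[0],px[1],1.]); return c+r*(z-c[2])/r[2]
def cen(p):
    h=cv2.convexHull(np.float32(p)); m=cv2.moments(h); return np.array([m["m10"],m["m01"]])/m["m00"],m["m00"]
def blob(d,box,f):
    x0,y0,x1,y1=box; c=d["frame"][y0:y1,x0:x1].astype(int)
    m=f(c[...,0],c[...,1],c[...,2]).astype(np.uint8)
    n,l,s,_=cv2.connectedComponentsWithStats(m,connectivity=8)
    k=1+np.argmax(s[1:,4]); ys,xs=np.nonzero(l==k)
    # pixel corners for an unbiased hull
    p=np.vstack([np.c_[xs+a,ys+b] for a in(-.5,.5) for b in(-.5,.5)])+[x0,y0]
    return cen(p)
def cyl(r,z0,z1):
    t=np.linspace(0,2*np.pi,48,endpoint=False)
    return np.vstack([np.c_[r*np.cos(t),r*np.sin(t),0*t+z] for z in(z0,z1)])
def locate(obs,shape,g):
    """obs: list of (cam, centroid)"""
    f=lambda p:np.concatenate([cen(proj(d,shape+[p[0],p[1],0]))[0]-c for d,c in obs])
    s=least_squares(f,g); return s.x,s.fun,[cen(proj(d,shape+[*s.x,0]))[1] for d,_ in obs]
def tool():
    o=robot.get_obs(); x,y,z,w=o["ee_rot"]
    from scipy.spatial.transform import Rotation as Ro
    return o,Ro.from_quat([x,y,z,w]).as_matrix()
E
cat > m.py <<'E'
from h import *
T,S=cam("top"),cam("side"); k=512/800
def B(u,v,w): return [int(k*(u-w)),int(k*(v-w)),int(k*(u+w)),int(k*(v+w))]
F={"grommet":((367,349),(420,383),28,cyl(.017,0,.018),lambda r,g,b:r+g+b<150),
"bushing":((295,369),(397,447),32,np.vstack([cyl(.0213,0,.018),cyl(.0155,.018,.032)]),lambda r,g,b:r-b>35),
"sleeve":((586,357),(533,254),32,cyl(.022,0,.046),lambda r,g,b:(r+g+b>390)),
}
for n,(t,s,w,sh,f) in F.items():
    a,Aa=blob(T,B(*t,w),f); b,Ab=blob(S,B(*s,w),f)
    g=ray(T,a,.02)[:2]
    for o in([(T,a)],[(S,b)],[(T,a),(S,b)]):
        x,r,A=locate(o,sh,g); print(n,x.round(4),r.round(2),np.round(A),round(Aa),round(Ab))
# coupling: rim centre from rough pixels; rings
print("coupling rim",ray(T,np.array([438,362])*k,.07)[:2],ray(S,np.array([481,299])*k,.07)[:2])
print("block",ray(T,np.array([439,365])*k,.03)[:2])
for t,s in(((338,235),(269,355)),((385,241),(311,326)),((433,247),(350,300)),((482,253.5),(384,276))):
    print("ring",ray(T,np.array(t)*k,.018)[:2].round(4),ray(S,np.array(s)*k,.018)[:2].round(4))
print("stop",ray(T,np.array([517,255])*k,.048)[:2])
c=T["frame"][190:300,60:400,::-1]; cv2.imwrite("pics/c1.png",cv2.resize(c,None,fx=2.35,fy=2.35,interpolation=cv2.INTER_CUBIC))
c=[T["frame"][200:300,330:400,::-1],T["frame"][205:265,260:300,::-1],T["frame"][215:255,165:210,::-1]]
c=[cv2.resize(i,(260,int(260*i.shape[0]/i.shape[1])),interpolation=cv2.INTER_CUBIC)[:370] for i in c]
c=[cv2.copyMakeBorder(i,0,400-i.shape[0],0,0,cv2.BORDER_CONSTANT) for i in c]
cv2.imwrite("pics/c2.png",np.hstack(c))
E
python3 m.py
```

```text
grommet [0.4683 0.0516] [0. 0.] [152.] 142 245
grommet [0.4685 0.048 ] [-0. -0.] [308.] 142 245
grommet [0.4681 0.0498] [ 0.7   0.11 -0.27  0.59] [152. 309.] 142 245
bushing [0.435  0.1651] [ 0. -0.] [249.] 247 654
bushing [0.4372 0.1585] [-0. -0.] [648.] 247 654
bushing [0.4361 0.1615] [ 1.43 -0.41 -0.35  1.33] [248. 653.] 247 654
sleeve [ 0.4615 -0.2938] [0. 0.] [345.] 264 1681
sleeve [ 0.465  -0.2986] [-0. -0.] [457.] 264 1681
sleeve [ 0.4624 -0.2947] [ 0.37 -0.39  0.43  0.93] [345. 461.] 264 1681
coupling rim [ 0.44879551 -0.06182173] [ 0.44607534 -0.06866164]
block [ 0.44456161 -0.06494562]
ring [0.6508 0.0998] [0.6515 0.0986]
ring [0.642  0.0237] [0.644  0.0205]
ring [ 0.6332 -0.0536] [ 0.6349 -0.0586]
ring [ 0.6236 -0.1321] [ 0.628  -0.1385]
stop [ 0.61676346 -0.18320549]
```

View pics/c2.png

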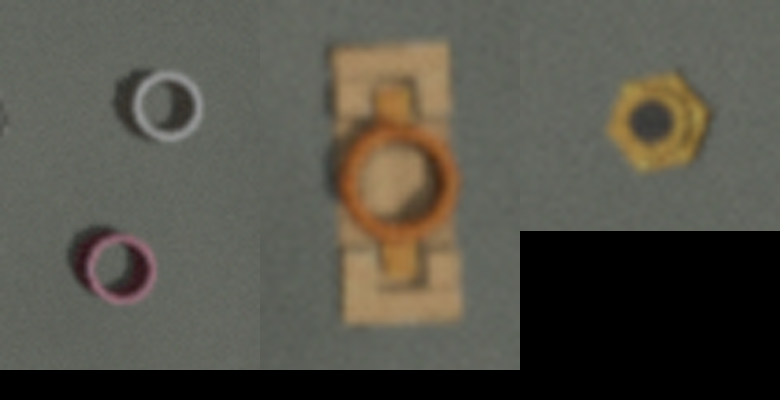

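The crop confirms the white tube (crop (167,106)) is the sleeve; the pink tube at (121,268) is the decoy. The block is yawed about +2.6° and the hex flat normals lie about 10° from world x. In the top view the ring spacings come out at 77–79 mm, which fits. I'm going to the sleeve first, closing along world x throughout.

>>> drive_tool --plan '[91, 0, 0, -20, 0, 91, 0, 0, -20, 0, 91, 32, -18, 0, 0, 91, 32, -18, 0, 0, 91, 32, -18, 0, 0, 91, 32, -18, 0, 0, 91, 32, -18, 0, 0, 91, 32, -18, 0, 0, 91, 32, -18, 0, 0, 91, 32, -18, 0, 0, 91, 32, -18, 0, 0, 91, 32, -18, 0, 0]'

```text
clock: 1.2
tcp_pos: [0.464, -0.2913, 0.2668]
ee_rot: [0.982, 0.191, -0.0, 0.0]
contact_force: [0.3, -0.5, -0.4]
width: 0.0914
grip_force: 0.0
```

>>> drive_tool --plan '[91, 0, 0, 0, -1.36, 91, 0, 0, 0, -1.36, 91, 0, 0, 0, -1.36, 91, 0, 0, 0, -1.36, 91, 0, 0, 10, -1.36, 91, 0, 0, 20, -1.36, 91, 0, 0, 20, -1.36, 91, 0, 0, 20, -1.36, 91, 0, 0, 20, -1.36, 91, 0, 0, 20, -1.36, 91, 0, 0, 0, 0, 91, 0, 0, 0, 0]'

```text
clock: 2.2
tcp_pos: [0.4627, -0.2926, 0.1562]
ee_rot: [0.709, 0.706, -0.0, -0.001]
contact_force: [-0.3, -0.4, 0.2]
width: 0.0911
grip_force: 0.0
```

```bash
cat > l.py <<'E'
from h import *
import sys
o,R=tool(); P=o["tcp_pos"]; n=sys.argv[1]; out=[]
for c in("top","side"):
    d=cam(c); u=proj(d,P)[0]; im=d["frame"][:,:,::-1].copy()
    x,y=int(u[0]),int(u[1]); x0=min(max(x-66,0),512-133); y0=min(max(y-60,0),384-150)
    i=cv2.resize(im[y0:y0+150,x0:x0+133],None,fx=3,fy=3,interpolation=cv2.INTER_CUBIC)
    cv2.drawMarker(i,(int(3*(u[0]-x0)),int(3*(u[1]-y0))),(255,0,255),0,12,1); out.append(i); print(c,x0,y0,u)
cv2.imwrite(f"pics/{n}.png",np.hstack(out)); print(P)
E
python3 l.py a1
```

```text
top 324 166 [390.14826914 226.67271543]
side 279 49 [345.05016625 109.7474775 ]
[ 0.46266668 -0.29258897  0.1561827 ]
```

View pics/a1.png

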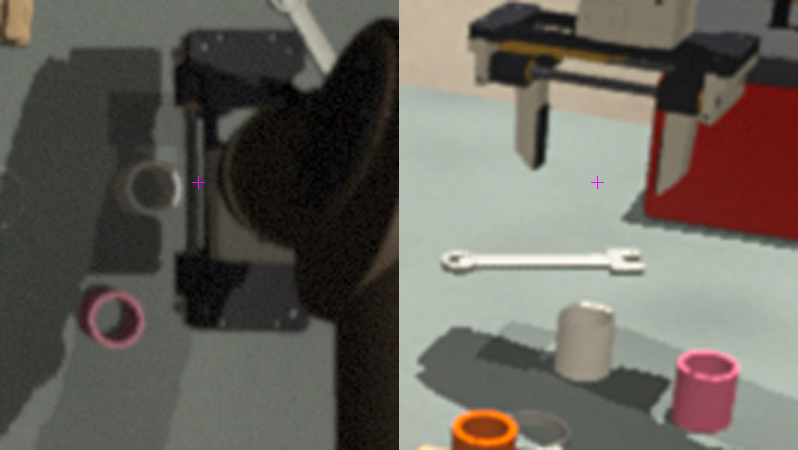

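```bash
python3 - <<'E'
from h import *
T,S=cam("top"),cam("side")
a=[324+153/3-.5,166+187/3-.5]; b=[279+(585-399)/3-.5,49+311/3-.5]
print("top rim",ray(T,a,.046),"side rim",ray(S,b,.046))
obs=[279+(585-399)/3-.5,49+342/3-.5]
print(proj(S,[.4615,-.2938,.023]),proj(S,[.4615,-.298,.023]),obs)
E
```

```text
top rim [ 0.46213652 -0.28748898  0.046     ] side rim [ 0.46762747 -0.30357374  0.046     ]
[[340.61572072 163.17625875]] [[341.26640669 162.44119583]] [340.5, 162.5]
```

>>> drive_tool --plan '[91, 0, 1, 20, 0, 91, 0, 0, 20, 0, 91, 0, 0, 20, 0, 91, 0, 0, 20, 0, 91, 0, 0, 20, 0, 91, 0, 0, 20, 0, 91, 0, 0, 12, 0, 91, 0, 0, 10, 0, 91, 0, 0, 0, 0, 20, 0, 0, 0, 0, 20, 0, 0, 0, 0, 20, 0, 0, 0, 0]'

```text
clock: 3.4
tcp_pos: [0.4651, -0.2932, 0.0158]
ee_rot: [0.707, 0.707, 0.0, 0.001]
contact_force: [-0.5, -0.4, -0.7]
width: 0.0755
grip_force: 0.0
```

>>> drive_tool --plan '[20, 0, 0, 0, 0, 20, 0, 0, 0, 0, 20, 0, 0, 0, 0, 20, 0, 0, 0, 0, 20, 0, 0, 0, 0, 20, 0, 0, 0, 0]'

```text
clock: 3.9
tcp_pos: [0.4643, -0.2929, 0.0148]
ee_rot: [0.707, 0.707, -0.0, 0.0]
contact_force: [-1.4, 0.4, 2.2]
width: 0.0431
grip_force: 30.0
```

```bash
python3 l.py a2
```

```text
top 307 167 [373.47512404 227.24335   ]
side 273 106 [339.08399764 166.13057186]
[ 0.46425489 -0.29294045  0.01482855]
```

View pics/a2.png

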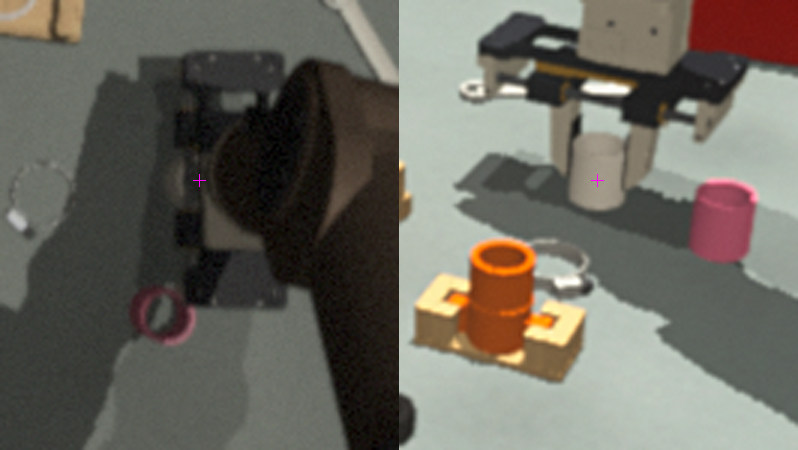

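>>> drive_tool --plan '[20, 0, 0, -20, 0, 20, 0, 0, -30, 0, 20, 0, 0, -30, 0, 20, 0, 0, -30, 0, 20, 31, 18, 0, 0, 20, 31, 18, 0, 0, 20, 31, 18, 0, 0, 20, 31, 18, 0, 0, 20, 31, 18, 0, 0, 20, 31, 18, 0, 0, 20, 31, 18, 0, 0, 20, 31, 18, 0, 0]'

```text
clock: 5.0
tcp_pos: [0.6089, -0.0432, 0.1245]
ee_rot: [0.707, 0.707, -0.0, -0.0]
contact_force: [0.3, -1.4, -1.1]
width: 0.0428
grip_force: 30.0
```

>>> drive_tool --plan '[20, 31, 18, 0, 0, 20, 31, 17, 0, 0, 20, 0, 0, 0, 0.7, 20, 0, 0, 0, 0.64, 20, 0, 0, 25, 0, 20, 0, 0, 25, 0, 20, 0, 0, 0, 0, 20, 0, 0, 0, 0]'

```text
clock: 5.67
tcp_pos: [0.6422, 0.017, 0.0736]
ee_rot: [0.747, 0.665, -0.001, -0.001]
contact_force: [0.7, -0.4, 0.2]
width: 0.0429
grip_force: 30.0
```

```bash
python3 l.py a3
```

```text
top 182 89 [248.24305445 149.76064591]
side 132 124 [198.93072103 184.46685154]
[0.64220044 0.01701595 0.07358418]
```

View pics/a3.png

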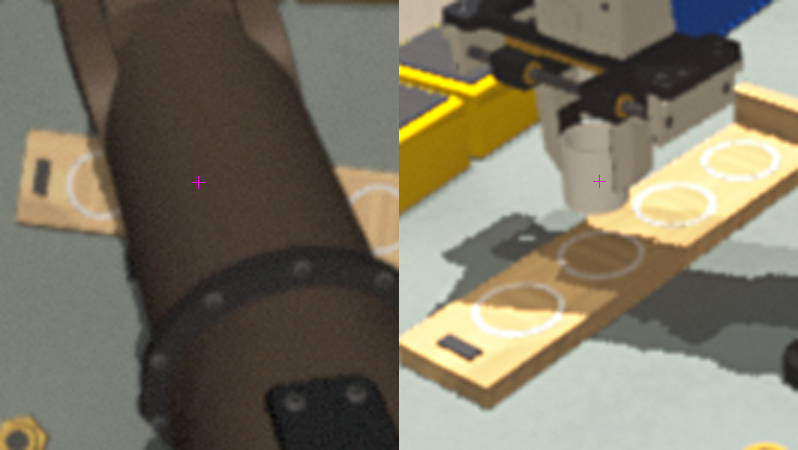

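```bash
python3 - <<'E'
from h import *
S=cam("side"); o,R=tool(); P=o["tcp_pos"]
print("ring b", ray(S,[132+202/3-.3,124+256/3-.3],.018))
for p in((519,310),(676,205),(740,160)): print(ray(S,[132+(p[0]-399)/3-.3,124+p[1]/3-.3],.018))
c=proj(S,cyl(.022,P[2]-.0148,P[2]+.0312)+[P[0],P[1],0]); q=(c-[132,124])*3+[399,0]; print(q.min(0),q.max(0))
E
```

```text
ring b [0.64315746 0.02171934 0.018     ]
[0.65258254 0.09856547 0.018     ]
[ 0.63473745 -0.0585274   0.018     ]
[ 0.62789907 -0.13654212  0.018     ]
[558.87961931 119.50422051] [631.3043141  214.06781042]
```

>>> drive_tool --plan '[20, 4.5, 0.5, 5, 0, 20, 0, 0, 10, 0, 20, 0, 0, 10, 0, 20, 0, 0, 6, 0, 20, 0, 0, 4, 0, 20, 0, 0, 3, 0, 20, 0, 0, 1, 0, 20, 0, 0, 0, 0, 20, 0, 0, 0, 0, 20, 0, 0, 0, 0]'

```text
clock: 6.65
tcp_pos: [0.6447, 0.0215, 0.0361]
ee_rot: [0.747, 0.664, 0.0, 0.0]
contact_force: [0.2, -0.2, -0.7]
width: 0.0429
grip_force: 30.0
```

>>> drive_tool --plan '[20, 0, -1, 2, 0, 20, 0, 0, 1, 0, 20, 0, 0, 0, 0, 20, 0, 0, 0, 0, 60, 0, 0, 0, 0, 60, 0, 0, 0, 0, 91, 0, 0, 0, 0, 91, 0, 0, 0, 0, 91, 0, 0, 0, 0, 91, 0, 0, 0, 0, 91, 0, 0, -10, 0, 91, 0, 0, -20, 0]'

```text
clock: 7.65
tcp_pos: [0.6417, 0.0214, 0.0612]
ee_rot: [0.747, 0.665, -0.002, -0.001]
contact_force: [0.3, -0.7, 0.0]
width: 0.0895
grip_force: 0.0
```

>>> drive_tool --plan '[91, 0, 0, -33, 0, 91, 0, 0, -33, 0, 91, 0, 0, -33, 0, 91, 2, -35, 0, 0, 91, 1.5, -35, 0, 0, 91, 1.5, -35, 0, 0, 91, 1.5, -35, 0, 0, 91, 1.5, -35, 0, 0, 91, 0, 0, 25, -1.34, 91, 0, 0, 25, 0, 91, 0, 0, 25, 0, 91, 0, 0, 0, 0]'

```text
clock: 8.65
tcp_pos: [0.4683, 0.0494, 0.0842]
ee_rot: [0.707, 0.707, -0.002, -0.001]
contact_force: [-0.6, -0.1, -0.4]
width: 0.0909
grip_force: 0.0
```

>>> drive_tool --plan '[91, 0, 0, 20, 0, 91, 0, 0, 20, 0, 91, 0, 0, 20, 0, 91, 0, 0, 10, 0, 91, 0, 0, 6, 0, 91, 0, 0, 3, 0, 91, 0, 0, 0, 0, 10, 0, 0, 0, 0, 10, 0, 0, 0, 0, 10, 0, 0, 0, 0, 10, 0, 0, 0, 0, 10, 0, 0, 0, 0]'

```text
clock: 9.65
tcp_pos: [0.4708, 0.05, 0.0081]
ee_rot: [0.707, 0.707, 0.0, 0.0]
contact_force: [1.1, 0.3, 0.2]
width: 0.0625
grip_force: 0.0
```

>>> drive_tool --plan '[10, 0, 0, 0, 0, 10, 0, 0, 0, 0, 10, 0, 0, 0, 0, 10, 0, 0, 0, 0, 10, 0, 0, 0, 0, 10, 0, 0, 0, 0, 10, 0, 0, 0, 0]'

```text
clock: 10.23
tcp_pos: [0.4706, 0.05, 0.0077]
ee_rot: [0.707, 0.707, -0.0, -0.0]
contact_force: [-1.5, 0.9, -0.2]
width: 0.0336
grip_force: 30.0
```

```bash
python3 l.py a4
```

```text
top 168 162 [234.75210948 222.41562893]
side 201 186 [267.30139711 246.1915654 ]
[0.47055976 0.05004302 0.0076878 ]
```

View pics/a4.png

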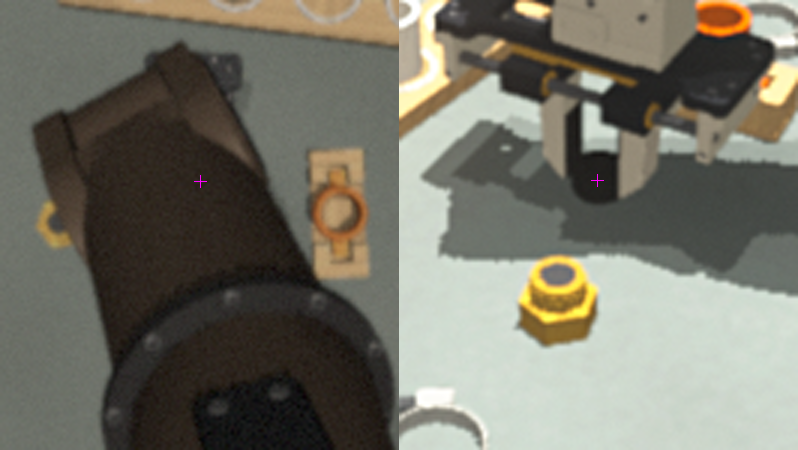

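>>> drive_tool --plan '[10, 0, 0, -20, 0, 10, 0, 0, -30, 0, 10, 0, 0, -30, 0, 10, 0, 0, -30, 0, 10, -26.5, 22, 0, 0, 10, -26.5, 22, 0, 0, 10, -26, 22, 0, 0, 10, -26, 22, 0, 0, 10, -26, 22, 0, 0, 10, -26.5, 22, 0, 0, 10, -26.5, 22, 0, 0, 10, 0, 0, 0, 1.34]'

```text
clock: 11.33
tcp_pos: [0.6273, -0.142, 0.117]
ee_rot: [0.749, 0.663, -0.001, 0.002]
contact_force: [-0.0, -0.8, -0.1]
width: 0.0336
grip_force: 30.0
```

>>> drive_tool --plan '[10, 0, 0, 20, 0, 10, 0, 0, 20, 0, 10, 0, 0, 10, 0, 10, 0, 0, 0, 0, 10, 0, 0, 0, 0]'

```text
clock: 11.75
tcp_pos: [0.6242, -0.1338, 0.0675]
ee_rot: [0.747, 0.665, -0.0, -0.001]
contact_force: [0.1, -0.6, -0.0]
width: 0.0338
grip_force: 30.0
```

```bash
python3 l.py a5
```

```text
top 245 98 [311.35536436 158.48444057]
side 179 98 [245.80434839 158.36269608]
[ 0.62417468 -0.13381394  0.06747585]
```

View pics/a5.png

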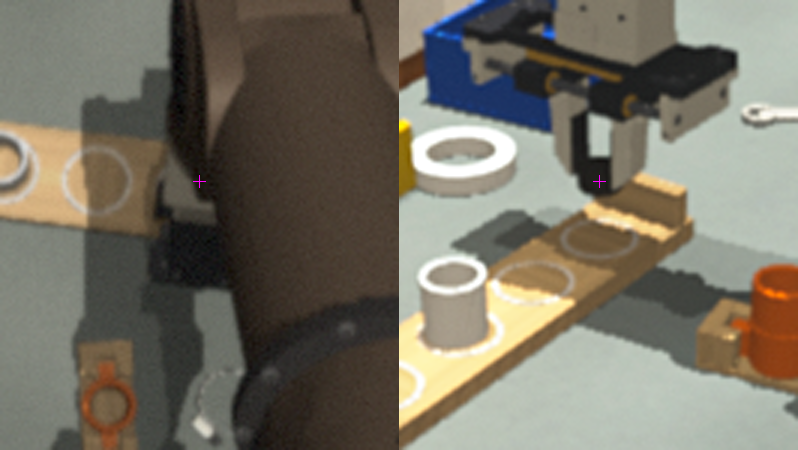

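```bash
python3 - <<'E'
from h import *
S=cam("side"); T=cam("top"); p=lambda u,v:[179+(u-399)/3-.3,98+v/3-.3]
print("d",ray(S,p(600,239),.018),"c",ray(S,p(532,282),.018),"c top",ray(T,[245+97/3-.3,98+180/3-.3],.018))
print("sleeve rim side",ray(S,p(453,275),.064))
E
```

```text
d [ 0.6264686  -0.13560014  0.018     ] c [ 0.63735691 -0.05864166  0.018     ] c top [ 0.63412691 -0.05337888  0.018     ]
sleeve rim side [0.64498665 0.02178151 0.064     ]
```

>>> drive_tool --plan '[10, -0.5, 0.5, 10, 0, 10, 0, 0, 10, 0, 10, 0, 0, 10, 0, 10, 0, 0, 6, 0, 10, 0, 0, 4, 0, 10, 0, 0, 1, 0, 10, 0, 0, 1, 0, 10, 0, 0, 0, 0, 10, 0, 0, 0, 0, 10, 0, 0, 0, 0]'

```text
clock: 12.78
tcp_pos: [0.6248, -0.1345, 0.0258]
ee_rot: [0.747, 0.665, -0.0, -0.0]
contact_force: [-2.1, 1.3, 4.3]
width: 0.0334
grip_force: 30.0
```

>>> drive_tool --plan '[60, 0, 0, 0, 0, 60, 0, 0, 0, 0, 91, 0, 0, 0, 0, 91, 0, 0, 0, 0, 91, 0, 0, 0, 0, 91, 0, 0, 0, 0, 91, 0, 0, -10, 0, 91, 0, 0, -30, 0, 91, 0, 0, -35, 0, 91, 0, 0, -35, 0, 91, 0, 0, -20, 0, 91, 0, 0, 0, 0]'

```text
clock: 13.78
tcp_pos: [0.6281, -0.1346, 0.1621]
ee_rot: [0.747, 0.664, 0.003, 0.003]
contact_force: [1.5, -0.3, 0.5]
width: 0.091
grip_force: 0.0
```

>>> drive_tool --plan '[91, 30, -25, 0, 0, 91, 30, -25, 0, 0, 91, 30, -25, 0, 0, 91, 30, -25, 0, 0, 91, 30, -25, 0, 0, 91, 30, -25, 0, 0, 91, 30, -25, 0, 0, 91, 31, -24, 0, 0, 91, 31, -24, 0, 0, 91, 0, 0, 20, -1.12, 91, 0, 0, 20, -1.11, 91, 0, 0, 20, -1.11]'

```text
clock: 14.78
tcp_pos: [0.4351, 0.1627, 0.0957]
ee_rot: [0.64, 0.768, 0.001, 0.0]
contact_force: [1.0, 0.3, -0.9]
width: 0.0913
grip_force: 0.0
```

>>> drive_tool --plan '[91, 0, 0, 15, 0, 91, 0, 0, 0, 0, 91, 0, 0, 0, 0]'

```text
clock: 15.03
tcp_pos: [0.4348, 0.1615, 0.0805]
ee_rot: [0.643, 0.766, -0.001, -0.0]
contact_force: [0.4, -0.8, -0.2]
width: 0.0911
grip_force: 0.0
```

```bash
python3 l.py a6; python3 - <<'E'
from h import *
T=cam("top");S=cam("side")
f=lambda r,g,b:r-b>35
sh=np.vstack([cyl(.0213,0,.018),cyl(.0155,.018,.032)])
b,A=blob(S,[215,255,290,315],f); print(locate([(S,b)],sh,[.436,.16]),A)
E
```

```text
top 118 175 [184.66623565 235.98825708]
side 187 194 [253.77344044 254.36274462]
[0.43476598 0.16145982 0.08054906]
(array([0.43624027, 0.16049709]), array([ 4.95518009e-07, -3.90730975e-07]), [651.5401217218023]) 642.0
```

View pics/a6.png

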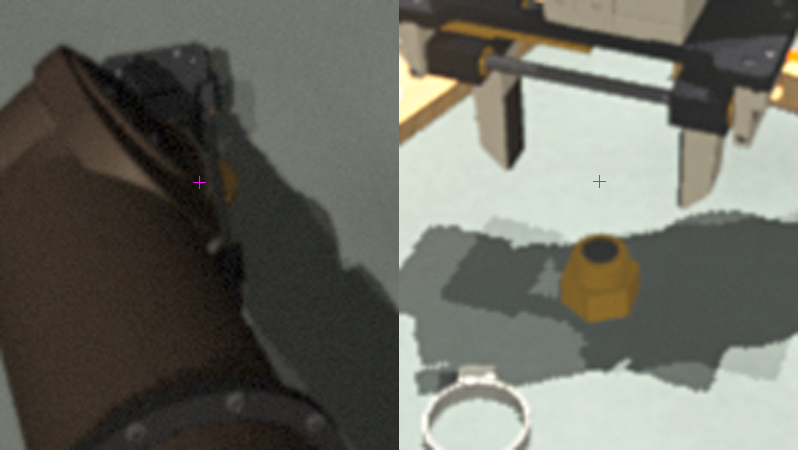

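>>> drive_tool --plan '[91, 0, 1, 20, 0, 91, 0, 0, 20, 0, 91, 0, 0, 20, 0, 91, 0, 0, 9, 0, 91, 0, 0, 5, 0, 91, 0, 0, 0, 0, 10, 0, 0, 0, 0, 10, 0, 0, 0, 0, 10, 0, 0, 0, 0, 10, 0, 0, 0, 0, 10, 0, 0, 0, 0, 10, 0, 0, 0, 0]'

```text
clock: 16.23
tcp_pos: [0.4365, 0.1619, 0.007]
ee_rot: [0.643, 0.766, 0.0, 0.0]
contact_force: [-0.1, 0.7, 0.8]
width: 0.0559
grip_force: 0.0
```

>>> drive_tool --plan '[10, 0, 0, 0, 0, 10, 0, 0, 0, 0, 10, 0, 0, 0, 0, 10, 0, 0, 0, 0, 10, 0, 0, 0, 0, 10, 0, 0, 0, 0]'

```text
clock: 16.73
tcp_pos: [0.4362, 0.1618, 0.0067]
ee_rot: [0.643, 0.766, -0.0, 0.0]
contact_force: [-0.8, 0.1, 2.4]
width: 0.0376
grip_force: 29.8
```

>>> drive_tool --plan '[10, 0, 0, -20, 0, 10, 0, 0, -30, 0, 10, 0, 0, -30, 0, 10, 0, 0, -30, 0, 10, -31, 20, 0, 0, 10, -31, 20, 0, 0, 10, -31, 20, 0, 0, 10, -31, 20, 0, 0, 10, -31, 20, 0, 0, 10, -31, 19, 0, 0, 10, -31, 19, 0, 0, 10, -32, 19, 0, 0]'

```text
clock: 17.73
tcp_pos: [0.6347, -0.0577, 0.1162]
ee_rot: [0.643, 0.766, -0.0, -0.0]
contact_force: [1.1, 0.2, -1.1]
width: 0.0379
grip_force: 29.8
```

>>> drive_tool --plan '[10, 0, 0, 0, 1.12, 10, 0, 0, 0, 1.11, 10, 0, 0, 10, 1.11, 10, 0, 0, 20, 0, 10, 0, 0, 20, 0, 10, 0, 0, 0, 0, 10, 0, 0, 0, 0, 10, 0, 0, 0, 0]'

```text
clock: 18.4
tcp_pos: [0.6345, -0.0561, 0.0674]
ee_rot: [0.747, 0.665, 0.0, 0.0]
contact_force: [-0.3, -0.5, -1.3]
width: 0.0378
grip_force: 29.8
```

```bash
python3 l.py a7
```

```text
top 212 93 [278.80047227 153.83228827]
side 156 112 [222.56081181 172.36491215]
[ 0.63446839 -0.05610575  0.06738421]
```

View pics/a7.png

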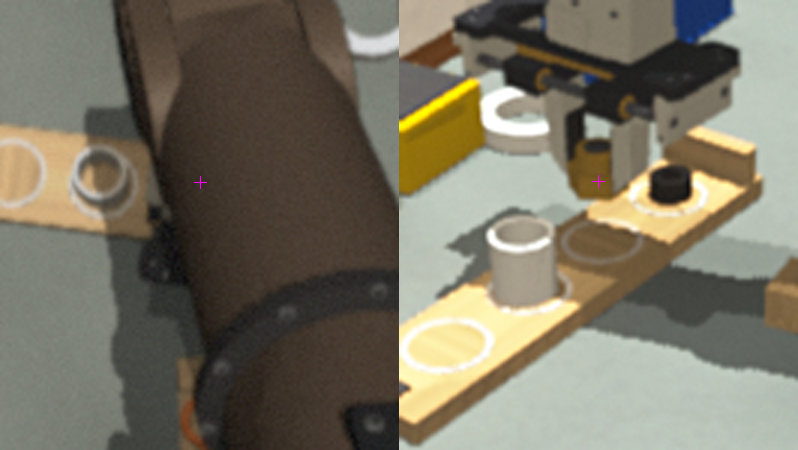

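>>> drive_tool --plan '[10, 0, 0.5, 10, 0, 10, 0, 0, 10, 0, 10, 0, 0, 10, 0, 10, 0, 0, 6, 0, 10, 0, 0, 4, 0, 10, 0, 0, 1.5, 0, 10, 0, 0, 1, 0, 10, 0, 0, 0, 0, 10, 0, 0, 0, 0, 10, 0, 0, 0, 0]'

```text
clock: 19.33
tcp_pos: [0.6338, -0.0562, 0.0248]
ee_rot: [0.747, 0.665, -0.001, -0.0]
contact_force: [-6.7, 0.1, 9.0]
width: 0.038
grip_force: 29.8
```

>>> drive_tool --plan '[60, 0, 0, 0, 0, 60, 0, 0, 0, 0, 91, 0, 0, 0, 0, 91, 0, 0, 0, 0, 91, 0, 0, 0, 0, 91, 0, 0, 0, 0, 91, 0, 0, -10, 0, 91, 0, 0, -30, 0, 91, 0, 0, -35, 0, 91, 0, 0, -35, 0, 91, 0, 0, -20, 0, 91, 0, 0, 0, 0]'

```text
clock: 20.33
tcp_pos: [0.6377, -0.0559, 0.1606]
ee_rot: [0.747, 0.664, 0.003, 0.003]
contact_force: [1.5, -0.8, 0.9]
width: 0.0913
grip_force: 0.0
```

```bash
python3 - <<'E'
from h import *
T=cam("top");S=cam("side")
print(ray(S,[307.35,191.5],.07),ray(T,[281.3,232.4],.07))
f=lambda r,g,b:(r>1.9*g)&(r-b>60)&(r>90)
b,A=blob(S,[285,175,340,235],f); a,Aa=blob(T,[262,212,300,256],f); print(b,A,a,Aa, ray(T,a,.07))
t=cyl(.021,.008,.07); print(locate([(S,b)],t,[.446,-.065]))
print(locate([(S,b),(T,a)],t,[.446,-.065]))
E
```

```text
[ 0.44668777 -0.06772578  0.07      ] [ 0.44715149 -0.0641382   0.07      ]Traceback (most recent call last):
  File "<stdin>", line 5, in <module>
  File "h.py", line 18, in blob
    k=1+np.argmax(s[1:,4]); ys,xs=np.nonzero(l==k)
        ~~~~~~~~~^^^^^^^^^
    return _wrapfunc(a, 'argmax', axis=axis, out=out, **kwds)
    return bound(*args, **kwds)
ValueError: attempt to get argmax of an empty sequence
```

>>> drive_tool --plan '[91, -5.5, -31, 0, 0, 91, -5.5, -31, 0, 0, 91, -5, -31, 0, 0, 91, -5, -31, 0, 0, 91, -5, -31, 0, 0, 91, -5.5, -31, 0, 0, 91, 0, 0, 25, 0, 91, 0, 0, 25, 0, 91, 0, 0, 15, 0, 91, 0, 0, 0, 0, 91, 0, 0, 0, 0, 91, 0, 0, 0, 0]'

```text
clock: 21.43
tcp_pos: [0.4463, -0.0656, 0.0895]
ee_rot: [0.747, 0.665, -0.0, -0.0]
contact_force: [0.1, 0.3, -0.8]
width: 0.0908
grip_force: 0.0
```

```bash
python3 l.py a8
```

```text
top 216 172 [282.28782883 232.71880774]
side 241 123 [307.58670324 183.32966334]
[ 0.44629362 -0.06563559  0.08950238]
```

View pics/a8.png

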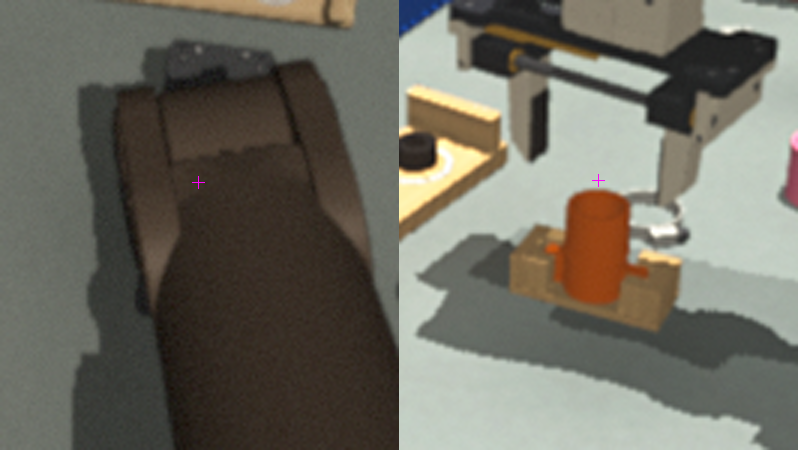

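The TCP marker at (598,181) sits right over the coupling's rim at (598,203), so I'm descending and gripping above the belt.

>>> drive_tool --plan '[91, 0, 0.5, 20, 0, 91, 0, 0, 15, 0, 91, 0, 0, 8, 0, 91, 0, 0, 3, 0, 91, 0, 0, 0, 0, 91, 0, 0, 0, 0, 10, 0, 0, 0, 0, 10, 0, 0, 0, 0, 10, 0, 0, 0, 0, 10, 0, 0, 0, 0, 10, 0, 0, 0, 0, 10, 0, 0, 0, 0]'

```text
clock: 22.53
tcp_pos: [0.4467, -0.0658, 0.0433]
ee_rot: [0.747, 0.664, 0.0, 0.0]
contact_force: [-0.6, -0.4, -0.0]
width: 0.0549
grip_force: 0.0
```

>>> drive_tool --plan '[10, 0, 0, 0, 0, 10, 0, 0, 0, 0, 10, 0, 0, 0, 0, 10, 0, 0, 0, 0, 10, 0, 0, 0, 0, 10, 0, 0, 0, 0]'

```text
clock: 23.03
tcp_pos: [0.4466, -0.0658, 0.0432]
ee_rot: [0.747, 0.664, -0.0, -0.0]
contact_force: [-1.0, -0.2, 0.0]
width: 0.0415
grip_force: 30.0
```

>>> drive_tool --plan '[10, 0, 0, -4, 0, 10, 0, 0, -6, 0, 10, 0, 0, -8, 0, 10, 0, 0, -10, 0, 10, 0, 0, -12, 0, 10, 0, 0, -20, 0, 10, 0, 0, -30, 0, 10, 0, 0, -30, 0, 10, 0, 0, 0, 0, 10, 0, 0, 0, 0]'

```text
clock: 23.87
tcp_pos: [0.448, -0.0659, 0.1656]
ee_rot: [0.747, 0.664, 0.001, 0.002]
contact_force: [-0.0, -0.2, -0.7]
width: 0.0415
grip_force: 30.0
```

>>> drive_tool --plan '[10, 26.5, 26.5, 0, 0, 10, 26.5, 26.5, 0, 0, 10, 26.5, 26, 0, 0, 10, 26.5, 26, 0, 0, 10, 26.5, 26, 0, 0, 10, 27, 26.5, 0, 0, 10, 27, 26.5, 0, 0, 10, 0, 0, 25, 0, 10, 0, 0, 25, 0, 10, 0, 0, 20, 0, 10, 0, 0, 0, 0, 10, 0, 0, 0, 0]'

```text
clock: 24.87
tcp_pos: [0.6498, 0.0976, 0.0917]
ee_rot: [0.747, 0.665, -0.002, -0.001]
contact_force: [0.8, 0.3, -0.3]
width: 0.0413
grip_force: 30.0
```

```bash
python3 l.py a9
```

```text
top 147 84 [213.78837862 144.60658354]
side 103 134 [169.37357543 194.426522  ]
[0.64983457 0.09755491 0.09167781]
```

View pics/a9.png

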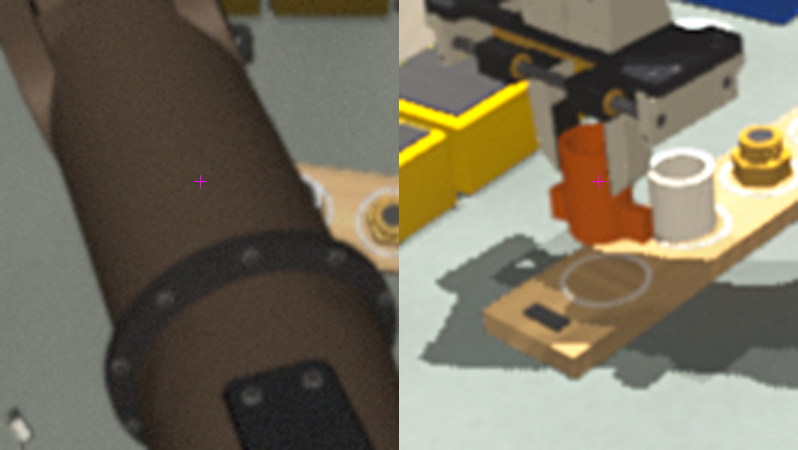

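>>> drive_tool --plan '[10, 1, 1.5, 10, 0, 10, 0, 0, 10, 0, 10, 0, 0, 6, 0, 10, 0, 0, 4, 0, 10, 0, 0, 2, 0, 10, 0, 0, 2, 0, 10, 0, 0, 0, 0, 10, 0, 0, 0, 0, 10, 0, 0, 0, 0]'

```text
clock: 25.72
tcp_pos: [0.6531, 0.0988, 0.0595]
ee_rot: [0.747, 0.664, 0.0, 0.0]
contact_force: [-0.2, 0.2, -0.6]
width: 0.0415
grip_force: 30.0
```

>>> drive_tool --plan '[10, 0, -0.5, 2, 0, 10, 0, 0, 1, 0, 10, 0, 0, 1, 0, 10, 0, 0, 0, 0, 10, 0, 0, 0, 0]'

```text
clock: 26.13
tcp_pos: [0.6523, 0.0988, 0.0553]
ee_rot: [0.747, 0.664, 0.0, 0.0]
contact_force: [-1.5, -0.5, 0.6]
width: 0.0415
grip_force: 30.0
```

Contact is just made at the expected height, so I'm releasing, rising and backing away clear of the view.

>>> drive_tool --plan '[60, 0, 0, 0, 0, 60, 0, 0, 0, 0, 91, 0, 0, 0, 0, 91, 0, 0, 0, 0, 91, 0, 0, 0, 0, 91, 0, 0, 0, 0, 91, 0, 0, -10, 0, 91, 0, 0, -30, 0, 91, 0, 0, -35, 0, 91, 0, 0, -35, 0, 91, 0, 0, -20, 0, 91, 0, 0, 0, 0]'

```text
clock: 27.13
tcp_pos: [0.6551, 0.0999, 0.1919]
ee_rot: [0.747, 0.664, 0.004, 0.002]
contact_force: [0.6, -0.2, 0.1]
width: 0.091
grip_force: 0.0
```

>>> drive_tool --plan '[91, 0, -35, 0, 0, 91, 0, -35, 0, 0, 91, 0, -35, 0, 0, 91, -30, -30, 0, 0, 91, -35, -15, 0, 0, 91, -38, 0, 0, 0, 91, -38, 0, 0, 0, 91, -38, 0, 0, 0, 91, -38, 0, 0, 0, 91, -38, 0, 0, 0, 91, -38, 0, 0, 0, 91, -38, 0, 0, 0]'

```text
clock: 28.13
tcp_pos: [0.4646, -0.2137, 0.1856]
ee_rot: [0.747, 0.665, 0.0, 0.0]
contact_force: [0.8, -0.0, -0.7]
width: 0.0913
grip_force: 0.0
```

```bash
python3 - <<'E'
from h import *
T,S=cam("top"),cam("side")
t=cv2.resize(T["frame"][120:190,180:345,::-1],(800,339),interpolation=cv2.INTER_CUBIC)
s=cv2.resize(S["frame"][130:270,110:300,::-1],(350,258),interpolation=cv2.INTER_CUBIC)
s=cv2.copyMakeBorder(s,0,0,0,450,cv2.BORDER_CONSTANT)
cv2.imwrite("pics/f.png",np.vstack([t,s]))
q=lambda P:(proj(T,P)-[180,120])*800/165
for n,p,h in(("grom",[.6255,-.1345],.036),("bush",[.6345,-.056],.05),("slv",[.643,.0215],.064),("coup",[.652,.0985],.082)):
    print(n,"ring",q([*p,.018]),"top rim if centred",q([*p,h]))
E
```

```text
grom ring [[627.67274466 201.28766701]] top rim if centred [[631.4195555  195.16733523]]
bush ring [[475.54554208 182.13986538]] top rim if centred [[477.63143817 170.56112288]]
slv ring [[326.18604461 164.07499064]] top rim if centred [[322.59159073 146.45255069]]
coup ring [[178.63095552 145.17371476]] top rim if centred [[164.31750279 119.1126812 ]]
```

View pics/f.png

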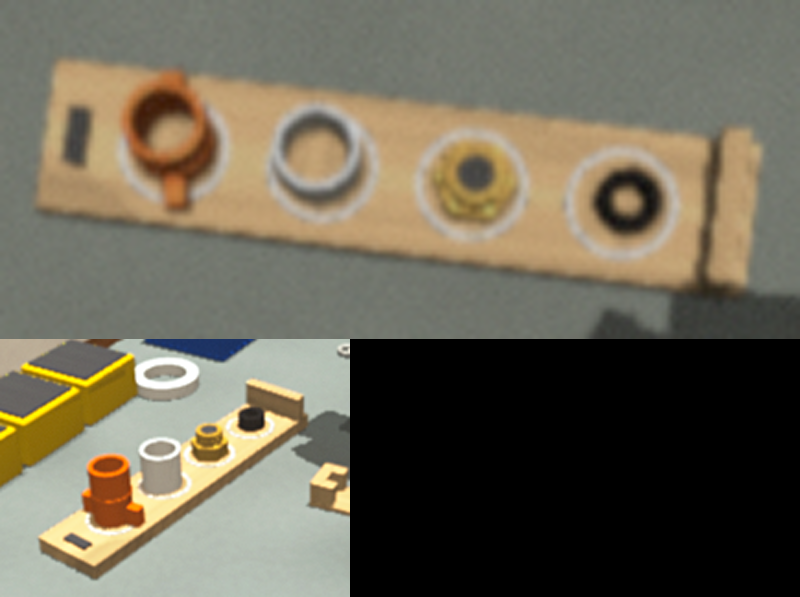

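The final view shows all four upright in order. Allowing for parallax they sit within about 3 mm of the circle centres: coupling rim (165,125), sleeve (317,151), bushing (475,171), grommet (629,200) next to the stop at (735,210). Handing in.

```bash
python3 -c "
from cell import order
print(order.close_job())"
```

```text
the job is handed in; nothing more can be done
None
```

The job is handed in at about 28 s: grommet, bushing, sleeve and coupling stand upright in that order from the end stop, each about 3 mm or less from its circle's centre in the last image, with the gripper open and clear; no verdict was returned.

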